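Set up the thread creel for shuttlecock binding

ROBOT

A 6-joint arm with a two-finger parallel gripper is mounted at the origin on the work surface. World frame = base frame: x ahead of the robot, y to its left, z up, the work surface at z = 0. Lengths are in mm, angles in rad, forces in N, time in s.
With the tool pointing down it reaches from about 325 to 900 mm from the base axis. Payload 3.5 kg.
Tool frame: the origin (TCP) lies at the very end of the fingers, on their centre line; the grasp point (between the pads) lies 19 mm behind it; z points along the fingers, y is the line along which they close (so a half turn about z gives the same grasp; the last joint's range is limited). The gripper opens to 85 mm and grips with 20 to 120 N. Pads are 22 mm wide; open, the fingers measure 114 mm over their backs; the gripper's body (76 mm by 85 mm) begins 54 mm behind the grasp point. The pads swing forward as they close: fully open they stand 13 mm farther back than shut.
Start: joints at [1.052, 0.276, -0.026, 1.268, 0, 1.467], TCP at [252.457, 571.741, 231.313] pointing down, gripper open.
Joint ranges: [-3.12, 3.12], [-0.85, 1.88], [-1.08, 1.24], [-1.95, 2.15], [-1.57, 1.53], [-3.14, 3.14]. Speed limits (rad/s): [2.57, 2.57, 3.14, 3.14, 3.14, 3.14].

INTERFACE

Orientations are given as a unit quaternion [w, x, y, z].
In Python, from plant import r gives the robot as it stands. Calls block until the motion is done:
- r.movep(position, orientation): joint-space move of the TCP to a pose.
- r.servo_line(position, rot=None, max_speed=150, guard=None): straight line of the TCP; rot=None keeps the orientation; max_speed is the mean speed in mm/s. With guard (N) it stops when the force on the tool has changed by that much, and returns True; else False.
- r.goto_joints(angles): joint-space move.
- r.gripper_to(opening, effort=None): finger opening in mm; effort is the grip in N (None keeps the last); returns when the fingers have stopped.
- r.wait(seconds).
- r.solve_ik(position, orientation): joint angles nearest the present ones, or None.
- r.read_state(): the state.
- r.get_image(name): name is "scene" or "top" or "wrist"; returns a dict with "img" (400x640x3 uint8, red, green, blue), "intrinsics" (3x3 intrinsics, pixels), "world_to_cam" (4x4, takes a point from world to camera coordinates); the wrist camera has in their place "T_tool_cam" (4x4, takes a point from camera to tool coordinates, whose origin is the TCP and whose axes are the flange's). Camera axes: x right, y up, looking along -z (the intrinsics and any distortion apply to the point x, -y, -z); pixel columns grow to the right and rows downward; lengths in mm; the calibration is good to about 2 mm. A picture is of the moment at which its call begins: read the wrist's pose just before it. There is no depth.
A pose or a line that the arm cannot do raises r.MotionError and nothing moves.
- r.sign_off(): hands the job in; it is judged then, once.
Trained networks look in a picture, given as the dict that the camera call returned (one of the last four; its "shot" number tells which), for a name from the list of things; names that differ only in an ending like _2 or _b are one class to them, and where a whole thing is asked for, a point or a joint stands for the part that bears it (a point fixed in the world has none). Each returns a list of dicts, best first, with "conf" (0 to 1); they miss things now and then, are a little off and sometimes report something else, mostly with a low value. They report only what shows in the picture. A call takes as long as a camera call.
- r.masks_of(picture, query): "mask" (400x640 bool, what is visible of it).
- r.tip_of(picture, query): "xyz" ([x, y, z] in mm, in world coordinates, good to about 4 mm: a listed point, or the origin of a listed thing).
The state is a dict: "time": time; "qpos": joint angles; "qd": joint speeds; "effort": joint torques, N m; "position": TCP position; "tool_rot": TCP orientation; "contact_force": force on the tool from outside, world axes, zero at the start; "torque": the same for the moment, N m; "gripper_width": finger opening in mm; "grip_force": force on a finger pad.
Only numpy, scipy, OpenCV 4.12 (cv2) and the standard library are available. Lean on these libraries where they do the work, as an engineer would, in place of code of your own. Each camera call takes 0.05 s, during which the arm holds its last target. There are 200 camera calls.

TASK

Set up the binding bench: put every thread bobbin that is there upright onto a spindle of the creel, one to a spindle and fully home. Hook the thread guide over the rail near the rail's right-hand end (seen from the robot), then slide it along the rail, without lifting it off, until it is centred on the white band, and leave it hanging there. Do not disturb the jar, the cardboard tube or the upturned tub.

Things in the scene. Friction and masses are not known exactly. Their poses are not given: they have to be found in the camera images.
- bobbin0: thread bobbin: pale upright hollow cylinder, 42 mm diameter, 50 mm high, straight bore of 18 mm diameter right through, about 50 g. Origin at the centre of its underside, z along its axis (up). Stands on the bench at the start, left of the creel. Four to six bobbins are present; an absent one reads None
- bobbin1: thread bobbin: pale upright hollow cylinder, 42 mm diameter, 50 mm high, straight bore of 18 mm diameter right through, about 50 g. Origin at the centre of its underside, z along its axis (up). Stands on the bench at the start, left of the creel. Four to six bobbins are present; an absent one reads None
- bobbin2: thread bobbin: pale upright hollow cylinder, 42 mm diameter, 50 mm high, straight bore of 18 mm diameter right through, about 50 g. Origin at the centre of its underside, z along its axis (up). Stands on the bench at the start, left of the creel. Four to six bobbins are present; an absent one reads None
- bobbin3: thread bobbin: pale upright hollow cylinder, 42 mm diameter, 50 mm high, straight bore of 18 mm diameter right through, about 50 g. Origin at the centre of its underside, z along its axis (up). Stands on the bench at the start, left of the creel. Four to six bobbins are present; an absent one reads None
- bobbin4: thread bobbin: pale upright hollow cylinder, 42 mm diameter, 50 mm high, straight bore of 18 mm diameter right through, about 50 g. Origin at the centre of its underside, z along its axis (up). Stands on the bench at the start, left of the creel. Four to six bobbins are present; an absent one reads None
- bobbin5: thread bobbin: pale upright hollow cylinder, 42 mm diameter, 50 mm high, straight bore of 18 mm diameter right through, about 50 g. Origin at the centre of its underside, z along its axis (up). Stands on the bench at the start, left of the creel. Four to six bobbins are present; an absent one reads None
- creel: fixed wooden base, 180 (x) x 250 mm (y), 25 mm high, origin at the centre of its underside, x away from and y to the left of the robot when not turned, with six upright steel spindles: a near row at x = -47.5 and a far row at x = +47.5 mm, each with spindles at y = +85, 0 and -85 mm
- spindle0 (a point): foot of a creel spindle, near row, left: centre of the top of its aluminium washer, 28 mm above the bench, where a bobbin's underside comes to rest. Spindle 12 mm in diameter, 72 mm tall above this point, its top 8 mm tapered to 5 mm. Axes as the creel's, z up
- spindle1 (a point): foot of a creel spindle, near row, middle: centre of the top of its aluminium washer, 28 mm above the bench, where a bobbin's underside comes to rest. Spindle 12 mm in diameter, 72 mm tall above this point, its top 8 mm tapered to 5 mm. Axes as the creel's, z up
- spindle2 (a point): foot of a creel spindle, near row, right: centre of the top of its aluminium washer, 28 mm above the bench, where a bobbin's underside comes to rest. Spindle 12 mm in diameter, 72 mm tall above this point, its top 8 mm tapered to 5 mm. Axes as the creel's, z up
- spindle3 (a point): foot of a creel spindle, far row, left: centre of the top of its aluminium washer, 28 mm above the bench, where a bobbin's underside comes to rest. Spindle 12 mm in diameter, 72 mm tall above this point, its top 8 mm tapered to 5 mm. Axes as the creel's, z up
- spindle4 (a point): foot of a creel spindle, far row, middle: centre of the top of its aluminium washer, 28 mm above the bench, where a bobbin's underside comes to rest. Spindle 12 mm in diameter, 72 mm tall above this point, its top 8 mm tapered to 5 mm. Axes as the creel's, z up
- spindle5 (a point): foot of a creel spindle, far row, right: centre of the top of its aluminium washer, 28 mm above the bench, where a bobbin's underside comes to rest. Spindle 12 mm in diameter, 72 mm tall above this point, its top 8 mm tapered to 5 mm. Axes as the creel's, z up
- guide: thread guide: loose aluminium hanger, an upside-down J 24 mm wide (y), about 80 g. Origin at the bottom, z up. Leg with white eyelet: 4 mm thick at x = -10 mm, z 0 to 95. Bridge 24 x 24 mm, z 95 to 100. Prong 4 mm thick at x = +10 mm, down to z = 70. Gap in the hook 16 mm, open downwards; may hang either way round. At the start it stands in the holder, leg 30 mm deep in the slot
- guide_saddle (a point): centre of the underside of the guide's bridge, which rests on top of the rail; 95 mm above the guide's origin; axes as the guide's
- guide_tab (a point): centre of the guide's black grip tab, which stands on the bridge, 10 mm in x, 16 mm in y, 45 mm tall (100 to 145 mm above the guide's origin); this point is 122.5 mm above that origin; axes as the guide's
- holder: fixed dark wooden block, 60 x 70 mm, 40 mm high, right of the creel, origin at the centre of its underside; its slot, 7 x 27 mm, lies at x = -10 mm, 30 mm deep; the guide stands in it
- rail_mid (a point): middle of the axis of the fixed round steel rail, 10 mm in diameter, 170 mm above the bench, running along this frame's y (to the robot's left) between two posts at y = -210 and +210 mm. Right-hand end: y negative
- mark: white painted band on the rail, 34 mm long, not raised enough to feel; origin at its centre on the rail's axis, y along the rail
- jar: amber jar with a steel lid, 60 mm diameter, 80 mm high, bystander; origin at the centre of its underside
- tube: cardboard tube, 68 mm diameter, 110 mm high, bystander; origin at the centre of its underside
- tub: upturned yellow tub, 110 mm diameter, 60 mm high, bystander; origin at the centre of its underside

How it is judged:
By the outcome, as a careful person would: the job done as asked, in the order asked, and still so for the second after the job is handed in, with the robot touching nothing.
Of bobbin0, bobbin1, bobbin2, bobbin3, bobbin4, bobbin5 only 4 to 6 are there at a start; the rules pass over those that are not, and their reading is None.
At some moment in a run one of bobbin0, bobbin1, bobbin2, bobbin3, bobbin4, bobbin5 may be knocked a few centimetres aside while the robot is not near it.
It also fails if it takes over 210 s, if anything falls off the work surface, if the arm or the gripper's body presses on something with over 40 N, if the wrist force passes 120 N, or if a joint passes its speed limit or range.

## Working session

There is one attempt and no reset: what is moved stays moved. The work goes in short steps, each a Python script; the robot and the scene stay as the last script left them, time stands still between calls to the robot, and variables do not carry over. Pictures are saved under pics/ and viewed, at most 14 in all, crops included, and the job is handed in when it is done.

```bash
ls; mkdir -p pics; python3 - <<'E'
from plant import r
import cv2,numpy as np
for n in ["scene","top"]:
    p=r.get_image(n); cv2.imwrite(f"pics/{n}0.png",p["img"][:,:,::-1])
    print(n,p["intrinsics"],p["world_to_cam"],[k for k in p])
    for q in ["bobbin0","creel","spindle0","spindle1","spindle2","spindle3","spindle4","spindle5","guide","guide_tab","guide_saddle","holder","rail_mid","mark","jar","tube","tub"]:
        print(q,[(np.round(d["xyz"]).tolist(),round(d["conf"],2)) for d in r.tip_of(p,q)][:8])
print(r.read_state())
E
```

```text
pics
scene [[394.58864662   0.         317.13181345]
 [  0.         394.58864662 197.09530892]
 [  0.           0.           1.        ]] [[-8.69763129e-01  4.93451146e-01  4.25041729e-03  4.06426674e+02]
 [-3.50466848e-01 -6.23755100e-01  6.98643374e-01  9.93241169e+01]
 [ 3.47397593e-01  6.06164617e-01  7.15457455e-01 -1.42957256e+03]
 [ 0.00000000e+00  0.00000000e+00  0.00000000e+00  1.00000000e+00]] ['img', 'intrinsics', 'world_to_cam', 'shot']
bobbin0 [([458.0, 175.0, -2.0], 0.74), ([563.0, 353.0, 2.0], 0.73), ([439.0, 260.0, 6.0], 0.62), ([562.0, 279.0, 3.0], 0.51), ([555.0, 168.0, -1.0], 0.49)]
creel [([510.0, -117.0, 3.0], 0.84)]
spindle0 [([558.0, -120.0, 31.0], 0.94), ([468.0, -24.0, 30.0], 0.93), ([468.0, -112.0, 30.0], 0.86), ([456.0, -202.0, 22.0], 0.79), ([568.0, -37.0, 34.0], 0.73), ([552.0, -203.0, 30.0], 0.57)]
spindle1 [([558.0, -120.0, 31.0], 0.94), ([468.0, -24.0, 30.0], 0.93), ([468.0, -112.0, 30.0], 0.86), ([456.0, -202.0, 22.0], 0.79), ([568.0, -37.0, 34.0], 0.73), ([552.0, -203.0, 30.0], 0.57)]
spindle2 [([558.0, -120.0, 31.0], 0.94), ([468.0, -24.0, 30.0], 0.
[... 3402 characters left out ...]
], 0.21)]
{'time': 1.8, 'qpos': array([ 1.05159036e+00,  2.76397682e-01, -2.63558314e-02,  1.26800534e+00,
       -8.83450205e-06,  1.46742621e+00]), 'qd': array([ 0.00031138, -0.00058571, -0.00150089,  0.00095482,  0.00041541,
        0.00087909]), 'effort': array([ 1.67314902e-03, -4.45478547e+01,  2.95555097e+01,  7.98001656e-04,
        7.16050954e-05, -4.47613019e-06]), 'position': array([252.47512875, 571.75519781, 231.33558479]), 'tool_rot': array([9.94311816e-06, 2.06423114e-01, 9.78462824e-01, 1.64813781e-05]), 'contact_force': array([0.54205523, 0.17220586, 0.31385494]), 'torque': array([ 0.00605523, -0.02915839,  0.02844988]), 'grip_force': 0.0, 'gripper_width': 84.96699692145235}
```

View pics/scene0.png

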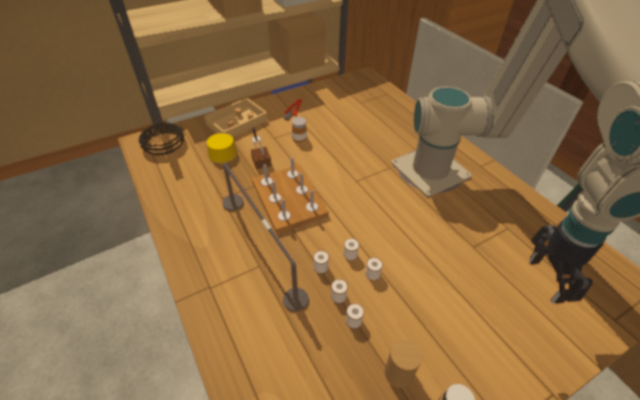

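View pics/top0.png

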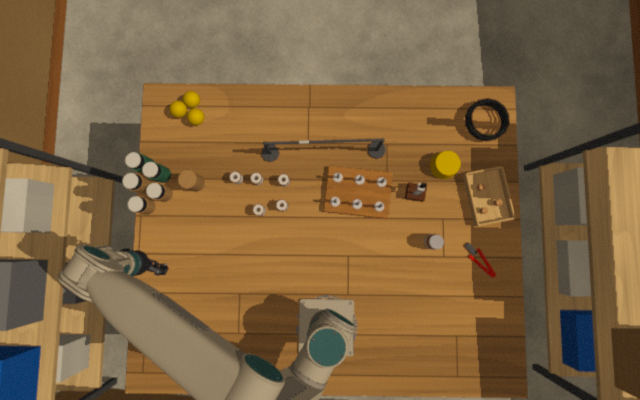

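The scene view shows five bobbins left of the creel. In the top view they are at (236,177), (256,179), (283,180), (258,210) and (281,205). The creel is turned about -7°, the guide stands in its holder at (416,190), and the white band is at (304,142). Next I'll refine these positions with the wrist camera.

```bash
cat > h.py <<'E'
from plant import r
import numpy as np, cv2
from scipy.spatial.transform import Rotation as R
from scipy.optimize import least_squares
def down(yaw):                      # tool z down; tool y (closing) = Rz(yaw)*(-y)
    return (R.from_euler('z',yaw)*R.from_euler('x',np.pi)).as_quat(scalar_first=True)
def shot(name="wrist"):
    s=r.read_state(); p=r.get_image(name)
    if name=="wrist":
        T=np.eye(4); T[:3,:3]=R.from_quat(s["tool_rot"],scalar_first=True).as_matrix(); T[:3,3]=s["position"]
        p["w2c"]=np.linalg.inv(T@p["T_tool_cam"])
    else: p["w2c"]=p["world_to_cam"]
    return p
def proj(p,P):
    c=np.c_[np.atleast_2d(P),np.ones(len(np.atleast_2d(P)))]@p["w2c"].T
    q=np.c_[c[:,0],-c[:,1],-c[:,2]]@p["intrinsics"].T
    return q[:,:2]/q[:,2:]
def tips(p,q,mc=.35): return [(np.array(d["xyz"]),d["conf"]) for d in r.tip_of(p,q) if d["conf"]>mc]
th=np.linspace(0,2*np.pi,40)
def cyl(xy,z0=0,rad=21,h=50):
    c=np.c_[xy[0]+rad*np.cos(th),xy[1]+rad*np.sin(th)]
    return np.vstack([np.c_[c,0*th+z0],np.c_[c,0*th+z0+h]])
def sil_centroid(p,xy,z0=0,rad=21,h=50):
    hull=cv2.convexHull(proj(p,cyl(xy,z0,rad,h)).astype(np.float32)); m=cv2.moments(hull)
    return np.array([m["m10"],m["m01"]])/m["m00"], m["m00"]
def bobbins(p,z0=0):
    """xy of standing bobbins from masks: silhouette centroid of model matched to mask hull centroid"""
    out=[]
    for d in r.masks_of(p,"bobbin0"):
        m=d["mask"].astype(np.uint8)
        cs,_=cv2.findContours(m,cv2.RETR_EXTERNAL,cv2.CHAIN_APPROX_NONE)
        if d["conf"]<.3 or not cs: continue
        hl=cv2.convexHull(max(cs,key=cv2.contourArea)); M=cv2.moments(hl)
        x,y,w,hh=cv2.boundingRect(hl)
        if M["m00"]<50 or x<2 or y<2 or x+w>637 or y+hh>397: continue
        c=np.array([M["m10"],M["m01"]])/M["m00"]
        # start: back-project centroid to z0+25
        ic=np.linalg.inv(p["w2c"]); k=np.linalg.solve(p["intrinsics"],[c[0],c[1],1])
        ray=ic[:3,:3]@[k[0],-k[1],-k[2]]; g=ic[:3,3]+ray*(z0+25-ic[2,3])/ray[2]
        s=least_squares(lambda v:sil_centroid(p,v,z0)[0]-c,g[:2],diff_step=1e-4,x_scale=10)
        out.append((s.x,d["conf"],M["m00"]/sil_centroid(p,s.x,z0)[1]))
    return out
E
python3 - <<'E'
from h import *
print(r.get_image("wrist")["T_tool_cam"])
r.movep([500,260,330],down(np.pi/2))
p=shot(); cv2.imwrite("pics/w1.png",p["img"][:,:,::-1])
print(p.keys(),p["intrinsics"],r.read_state()["time"],r.read_state()["qpos"])
for x in bobbins(p): print(x)
for x in tips(p,"bobbin0"): print(x)
E
```

```text
[[ 1.31635837e-04  9.51625040e-01  3.07261722e-01  7.75021533e+01]
 [ 9.99999346e-01 -4.74372802e-04  1.04077164e-03 -4.13953735e-01]
 [ 1.13618096e-03  3.07261384e-01 -9.51624480e-01 -1.42834747e+02]
 [ 0.00000000e+00  0.00000000e+00  0.00000000e+00  1.00000000e+00]]
dict_keys(['img', 'intrinsics', 'T_tool_cam', 'shot', 'w2c']) [[295.89725264   0.         313.17511261]
 [  0.         295.89725264 194.45950863]
 [  0.           0.           1.        ]] 3.4167 [3.66514766e-01 1.32404230e-01 4.85614970e-04 1.43971771e+00
 3.22354920e-04 1.93550795e+00]
(array([563.14448791, 352.41593301]), 0.88, 0.9303107788976916)
(array([555.42630456, 168.10921524]), 0.82, 1.0181532310490997)
(array([439.47072432, 260.36277151]), 0.74, 0.9533259518843571)
(array([559.85645398, 272.38549441]), 0.58, 0.9757015162635634)
(array([457.34694513, 171.87606742]), 0.56, 0.9505563156054531)
(array([552.7, 167.8,   2.8]), 0.92)
(array([ 5.598e+02,  3.541e+02, -4.000e-01]), 0.82)
(array([457. , 178.6,  -1.3]), 0.81)
(array([558.3, 273.9,  -1.4]), 0.76)
(array([443.6, 260.8,  -4.4]), 0.71)
```

```bash
python3 - <<'E'
from h import *
cv2.imwrite
r_=[]
def fit(ob):
    L=np.array([[x,y] for x in(-47.5,47.5) for y in(85,0,-85)])
    def f(v):
        c,s=np.cos(v[2]),np.sin(v[2]); M=L@np.array([[c,s],[-s,c]])+v[:2]
        return np.concatenate([M[np.argmin(np.linalg.norm(M-o[:2],axis=1))]-o[:2] for o in ob])
    s=least_squares(f,[512,-117,-.12],loss="soft_l1",f_scale=4); return s.x,np.round(s.fun,0)
allo=[]
for i,(pos,yaw) in enumerate([([470,-110,340],np.pi/2),([540,-110,340],-np.pi/2),([500,-230,380],0)]):
  try:
    r.movep(pos,down(yaw))
  except r.MotionError as e: print(i,e); continue
  p=shot(); cv2.imwrite(f"pics/w2_{i}.png",p["img"][:,:,::-1])
  ob=[t[0] for t in tips(p,"spindle0")]; ob=[o for o in ob if abs(o[2]-28)<15]
  print(i,r.read_state()["time"],r.read_state()["qpos"][-1],np.round(ob).tolist()); print(fit(ob)); allo+=ob
  for q in ["guide_tab","guide_saddle","holder","mark","rail_mid","creel"]: print(q,[(np.round(a).tolist(),c) for a,c in tips(p,q)])
print(fit(allo))
E
```

```text
0 5.0083 1.2070347851432432 [[455.0, -199.0, 24.0], [570.0, -38.0, 27.0], [558.0, -124.0, 25.0], [473.0, -31.0, 30.0], [554.0, -207.0, 30.0], [465.0, -112.0, 26.0]]
(array([ 5.12590225e+02, -1.18506329e+02, -9.71741446e-02]), array([ 2.,  1., -2., -1.,  2.,  1.,  0.,  2., -3., -1., -0., -2.]))
guide_tab [([526.0, -342.0, 130.0], 0.64), ([554.0, -205.0, 31.0], 0.54)]
guide_saddle [([520.0, -343.0, 100.0], 0.9), ([560.0, -124.0, 25.0], 0.59)]
holder [([514.0, -341.0, -1.0], 0.91)]
mark [([558.0, -125.0, 24.0], 0.41)]
rail_mid [([673.0, 19.0, 176.0], 0.83)]
creel [([510.0, -123.0, 3.0], 0.92), ([473.0, -29.0, 30.0], 0.45)]
1 8.025 -1.8889232018833066 [[564.0, -39.0, 27.0], [466.0, -111.0, 24.0], [452.0, -202.0, 26.0], [554.0, -208.0, 30.0], [560.0, -123.0, 27.0], [474.0, -33.0, 29.0]]
(array([ 5.12054025e+02, -1.19492716e+02, -8.71664538e-02]), array([ 3., -0., -1., -4.,  5.,  2., -3.,  0., -0., -1., -2.,  3.]))
guide_tab []
guide_saddle []
holder [([465.0, -114.0, 25.0], 0.69)]
mark [([667.0, 90.0, 170.0], 0.55)]
rail_mid []
creel [([508.0, -118.0, -1.0], 0.85)]
2 12.1417 2.59288618813
[... 168 characters left out ...]
1.20731456e+02, -9.82705537e-02]), array([ 1., -4., -1.,  1.,  4.,  2., -4.,  2.,  0.,  1., -1., -4.]))
guide_tab [([523.0, -343.0, 131.0], 0.73)]
guide_saddle [([522.0, -342.0, 100.0], 0.7), ([465.0, -115.0, 25.0], 0.42)]
holder [([514.0, -340.0, -2.0], 0.87)]
mark [([670.0, 92.0, 170.0], 0.87), ([473.0, -34.0, 29.0], 0.66)]
rail_mid [([523.0, -341.0, 102.0], 0.64), ([670.0, 18.0, 175.0], 0.57)]
creel [([509.0, -119.0, 3.0], 0.75)]
(array([ 5.12358250e+02, -1.19440314e+02, -9.45072242e-02]), array([ 2., -0., -2., -2.,  2.,  0., -0.,  1., -3., -2., -0., -3.,  3.,
       -1., -1., -4.,  5.,  2., -3., -0.,  0., -1., -1.,  3.,  1., -2.,
       -1.,  2.,  4.,  3., -4.,  3., -0.,  3., -1., -3.]))
```

```bash
python3 - <<'E'
from h import *
Tc=r.get_image("wrist"); K=Tc["intrinsics"]
v=[512.36,-119.44,-.0945]
c,s=np.cos(v[2]),np.sin(v[2]);L=np.array([[x,y] for x in(-47.5,47.5) for y in(85,0,-85)])
M=L@np.array([[c,s],[-s,c]])+v[:2]; print(M.round(1).tolist())
ims=[]
for i,(pos,yaw) in enumerate([([470,-110,340],np.pi/2),([540,-110,340],-np.pi/2)]):
  T=np.eye(4);T[:3,:3]=R.from_quat(down(yaw),scalar_first=True).as_matrix();T[:3,3]=pos
  p=dict(w2c=np.linalg.inv(T@Tc["T_tool_cam"]),intrinsics=K)
  im=cv2.resize(cv2.imread(f"pics/w2_{i}.png"),None,fx=2,fy=2,interpolation=cv2.INTER_CUBIC)
  for m in M:
    a,b=proj(p,[[*m,28],[*m,100]])*2+.5
    cv2.line(im,tuple(np.int32(a)),tuple(np.int32(b)),(0,0,255),1)
  cx=proj(p,[[*v[:2],60]])[0]*2; x0,y0=int(np.clip(cx[0]-320,0,640)),int(np.clip(cx[1]-200,0,400)); ims.append(im[y0:y0+400,x0:x0+640]); print(x0,y0)
for i in ims: print(i.shape)
cv2.imwrite("pics/ov.png",cv2.resize(np.vstack(ims),(480,600)) if 0 else np.vstack([i[50:345] for i in ims]))
E
```

```text
[[473.1, -30.3], [465.1, -115.0], [457.1, -199.6], [567.7, -39.3], [559.6, -123.9], [551.6, -208.5]]
362 127
342 101
(400, 640, 3)
(400, 640, 3)
```

View pics/ov.png

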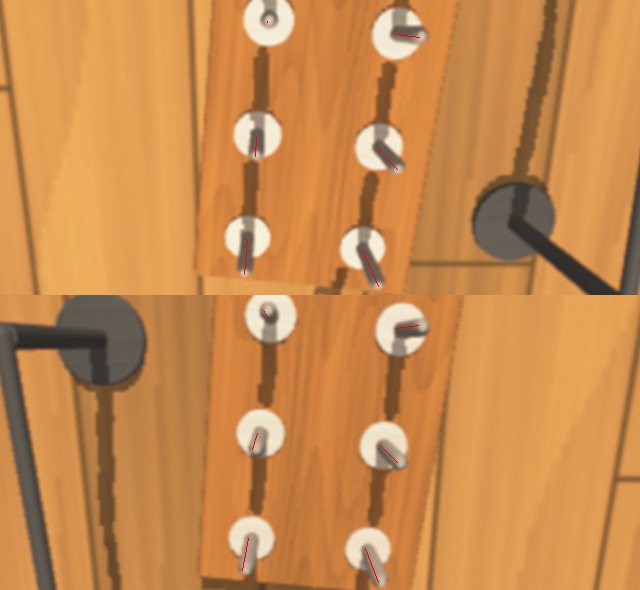

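```bash
cat >> h.py <<'E'
SP=np.array([[473.1,-30.3],[465.1,-115.0],[457.1,-199.6],[567.7,-39.3],[559.6,-123.9],[551.6,-208.5]])
CY=np.pi/2-.0945
def look():
    r.movep([500,260,330],down(np.pi/2)); p=shot()
    return [b for b in bobbins(p) if b[0][1]>60 and .8<b[2]<1.2]
def pick(xy,h=14):
    r.gripper_to(70)
    r.movep([*xy,120],down(np.pi/2)); 
    g=r.servo_line([*xy,h],max_speed=120,guard=15)
    r.gripper_to(30,effort=30); w=r.read_state()["gripper_width"]
    print("pick",np.round(xy,1),"guard",g,"z",r.read_state()["position"][2].round(1),"w",round(w,1))
    r.servo_line([*xy,150],max_speed=200)
    return abs(r.read_state()["gripper_width"]-42)<5
def place(i,h=14):
    xy=SP[i]
    r.movep([*xy,150],down(CY))
    g=r.servo_line([*xy,60],max_speed=80,guard=12)
    if g: print("EARLY",r.read_state()["position"],r.read_state()["contact_force"]); return False
    g=r.servo_line([*xy,28+h-1],max_speed=40,guard=10)
    s=r.read_state(); print("place",i,g,s["position"].round(1),s["contact_force"].round(1))
    r.gripper_to(64); r.servo_line([*xy,150],max_speed=200)
    print("t",r.read_state()["time"]); return True
E
python3 - <<'E'
from h import *
bs=look(); print([(b[0].round(1).tolist(),b[1]) for b in bs])
b=min(bs,key=lambda b:b[0][1])
if pick(b[0]):
    print(place(3))
    r.movep([480,-80,300],down(CY)); p=shot(); cv2.imwrite("pics/c1.png",p["img"][:,:,::-1])
    print(bobbins(p,28))
E
```

```text
[([555.8, 167.5], 0.8), ([509.7, 176.6], 0.67), ([559.6, 272.3], 0.66)]
pick [555.8 167.5] guard True z 48.5 w 30.8
```

```bash
python3 - <<'E'
from h import *
r.movep([500,260,330],down(np.pi/2)); p=shot(); cv2.imwrite("pics/c1.png",p["img"][:,:,::-1])
for b in bobbins(p): print(b)
for b in tips(p,"bobbin0"): print(b)
print(r.read_state()["time"],r.read_state()["gripper_width"])
E
```

```text
(array([555.63998924, 167.10705384]), 0.9, 0.9772482577997967)
(array([506.63477666, 176.18598613]), 0.89, 0.9745915907128448)
(array([439.16749784, 260.34406005]), 0.78, 1.0271466406668046)
(array([559.37652071, 272.6882199 ]), 0.7, 1.0149461987618449)
(array([562.98814539, 352.20767914]), 0.65, 0.9808019257209104)
(array([551.2, 166.1,   4. ]), 0.9)
(array([506.6, 178.4,  -3.9]), 0.78)
(array([438.5, 259.6,  -2.3]), 0.75)
(array([551.4, 272.5,  -4.7]), 0.74)
(array([559.6, 354.7,  -0.8]), 0.73)
18.4333 29.788999983541377
```

View pics/c1.png

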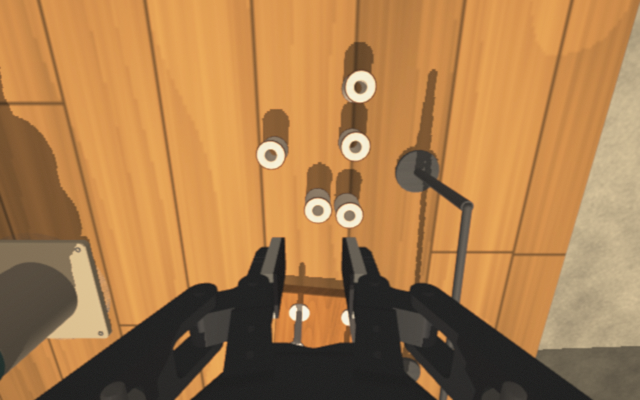

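The picture shows five bobbins standing at (271,154), (361,87), (355,146), (318,210) and (349,215). One was knocked to about (507,176) mm, right beside its neighbour, and my finger touched it. Nothing fell. I'll pick with a yaw that keeps clear of neighbours and require a full count before each grasp.

```bash
cat >> h.py <<'E'
def look(n):
    r.movep([500,260,330],down(np.pi/2)); best=[]
    for k in range(4):
        p=shot(); bs=[b[0] for b in bobbins(p) if b[0][1]>60 and .85<b[2]<1.15]
        bs=[b for i,b in enumerate(bs) if all(np.linalg.norm(b-c)>25 for c in bs[:i])]
        if len(bs)>=n: return bs
        r.wait(.05); r.servo_line([500,260-8*(k+1),330])
    raise SystemExit(f"only {len(bs)} of {n}: {bs}")
def clear(b,others,yaw,op=70):
    t=np.array([np.sin(yaw),-np.cos(yaw)]); u=np.array([t[1],-t[0]]); m=99
    for o in others:
        a,v=abs((o-b)@u),abs((o-b)@t)
        m=min(m,np.hypot(max(0,a-13),max(0,op/2-2-v,v-op/2-17))-21)
    return m
def pick(xy,yaw,h=14):
    r.gripper_to(70)
    r.movep([*xy,110],down(yaw))
    if r.servo_line([*xy,h],max_speed=130,guard=12):
        r.servo_line([*xy,150]); raise SystemExit("contact while descending")
    r.gripper_to(30,effort=30)
    r.servo_line([*xy,150],max_speed=250); w=r.read_state()["gripper_width"]
    print("pick",np.round(xy,1),"yaw",round(yaw,2),"w",round(w,1))
    if abs(w-42)>4: raise SystemExit("no grasp")
def one(n,i):
    bs=look(n); c=[]
    for k,b in enumerate(bs):
        o=[x for j,x in enumerate(bs) if j!=k]
        for yaw in np.linspace(np.pi/2-.5,np.pi,16):
            c.append((min(clear(b,o,yaw),20)-abs(yaw-np.pi/2),k,yaw))
    s,k,yaw=max(c); print("clearance",round(s,1)); pick(bs[k],yaw); return place(i)
E
python3 - <<'E'
from h import *
if one(5,3):
    r.movep([480,-80,300],down(CY)); p=shot(); cv2.imwrite("pics/c2.png",p["img"][:,:,::-1])
    print(bobbins(p,28))
E
```

```text
clearance 19.9
pick [438.4 260.5] yaw 1.62 w 40.5
place 3 True [567.8 -39.3  42.9] [-0.2  0.2  3.7]
t 26.1083
[(array([569.16741961, -39.76027454]), 0.61, 0.9992233336701044)]
```

View pics/c2.png

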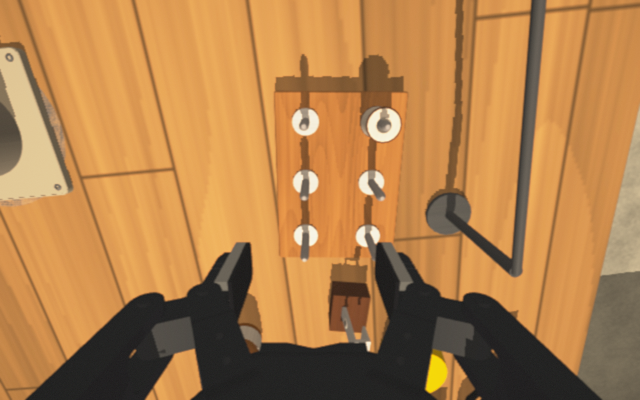

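The bobbin sits on spindle 3 at (384,124), flat on its washer. Now the rest.

```bash
python3 - <<'E'
from h import *
for n,i in [(4,4),(3,5),(2,0),(1,1)]:
    if not one(n,i): raise SystemExit("stop")
r.movep([480,-80,320],down(CY)); p=shot(); cv2.imwrite("pics/c3.png",p["img"][:,:,::-1])
for b in bobbins(p,28): print(b)
E
```

```text
clearance 19.9
pick [563.4 352.2] yaw 1.62 w 41.0
place 4 True [ 559.7 -124.    43.2] [-1.1  1.   5.2]
t 35.9917
clearance 19.9
pick [559.8 272. ] yaw 1.62 w 41.6
place 5 True [ 551.7 -208.6   43.1] [-0.3  0.   4.4]
t 45.2667
clearance 18.7
pick [507.1 175. ] yaw 2.87 w 41.8
place 0 True [473.2 -30.3  42.9] [-0.2 -0.3  4.1]
t 54.3583
clearance 19.9
pick [555.5 167.4] yaw 1.62 w 40.9
place 1 True [ 465.1 -115.    42.9] [-0.7  0.4  4.4]
t 62.8
(array([ 561.14648174, -124.15977098]), 0.9, 0.9850655340524301)
(array([ 551.98885248, -206.91242818]), 0.83, 0.8591437550002115)
(array([ 466.49460324, -115.10973988]), 0.67, 0.9339639141281731)
(array([474.79535516, -28.33156817]), 0.61, 0.9994984038019246)
(array([568.9374089 , -39.78543423]), 0.61, 1.003903060942121)
```

View pics/c3.png

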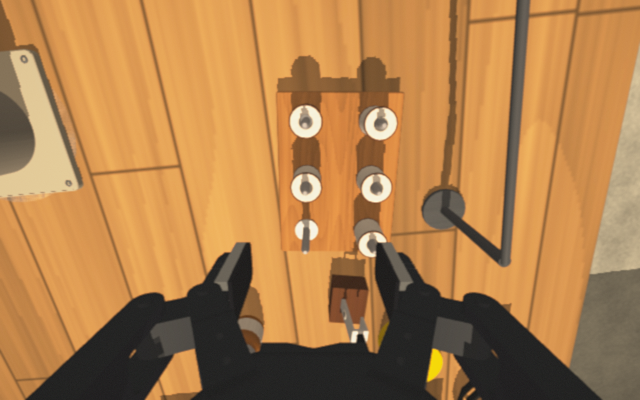

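All five bobbins are home: top faces at (305,122), (380,124), (306,187), (375,187) and (372,243), and spindle 2 is left empty. Next I'll measure the guide and rail.

```bash
python3 - <<'E'
from h import *
import pickle
S=[]
for i,(pos,yaw,qs) in enumerate([([500,20,390],np.pi*.0,["mark","rail_mid"]),([540,-60,350],0,["mark","rail_mid"]),([524,-200,300],-np.pi/2,["guide_tab","guide_saddle","holder"]),([540,-215,270],-np.pi/2-.3,["guide_tab","guide_saddle","holder"]),([400,-342,300],0,["guide_tab","guide_saddle","holder"])]):
    try: r.movep(pos,down(yaw))
    except r.MotionError as e: print(i,e); continue
    r.wait(.2); p=shot(); cv2.imwrite(f"pics/g{i}.png",p["img"][:,:,::-1]); 
    for q in qs: print(i,q,[(np.round(a,1).tolist(),round(c,2)) for a,c in tips(p,q)])
    m=r.masks_of(p,"mark" if i<2 else "guide_tab")
    p["mask"]=[(d["conf"],d["mask"]) for d in m[:2]]; print([(c,m.sum(),np.argwhere(m).mean(0).round(1)) for c,m in p["mask"]])
    S.append((i,p))
print(r.read_state()["time"])
pickle.dump(S,open("S.pkl","wb"))
E
```

```text
0 mark [([671.1, 89.2, 170.1], 0.7)]
0 rail_mid [([671.8, 14.1, 172.5], 0.92)]
[(0.86, np.int64(433), array([  8.6, 250. ])), (0.22, np.int64(763), array([111.6, 405.7]))]
1 mark [([668.2, 89.7, 172.8], 0.64), ([674.7, 16.4, 173.6], 0.41)]
1 rail_mid [([673.5, 18.6, 172.1], 0.78)]
[(0.59, np.int64(459), array([ 44.4, 163.3]))]
2 guide_tab [([522.4, -343.7, 129.4], 0.6)]
2 guide_saddle [([518.6, -344.4, 99.2], 0.72), ([569.9, -39.4, 27.1], 0.61)]
2 holder [([518.2, -341.7, -0.9], 0.93)]
[(0.56, np.int64(972), array([ 35.2, 317.6])), (0.22, np.int64(858), array([267. , 284.1]))]
3 guide_tab [([526.6, -342.4, 131.5], 0.89)]
3 guide_saddle [([521.9, -341.4, 101.9], 0.86)]
3 holder [([514.9, -338.7, -0.1], 0.7)]
[(0.8, np.int64(1141), array([ 45.8, 295.4]))]
4 guide_tab []
4 guide_saddle [([522.3, -342.4, 103.8], 0.9)]
4 holder [([514.8, -338.7, -2.0], 0.87)]
[(0.63, np.int64(965), array([ 58.8, 312.3]))]
75.625
```

```bash
python3 - <<'E'
import cv2,numpy as np
a=cv2.imread("pics/g1.png")[:160]
b=cv2.imread("pics/g3.png")[:140,200:400]; c=cv2.imread("pics/g4.png")[:140,215:415]
b=cv2.resize(np.hstack([b,c]),None,fx=2,fy=2,interpolation=cv2.INTER_CUBIC)
cv2.imwrite("pics/gv.png",np.vstack([a,b[:,:640],] ) if b.shape[1]<=640 else np.vstack([cv2.copyMakeBorder(a,0,0,0,160,0),b]))
E
```

```text
(no output)
```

View pics/gv.png

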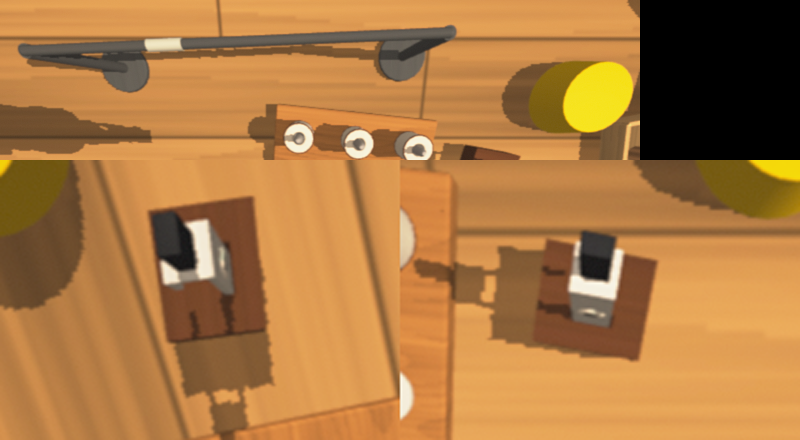

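The top strip shows the rail from (23,50) to (452,32) with the white band at (163,44). The lower crops show the guide with its eyelet leg facing the robot and leaning slightly towards +x. Next I'll fit models to the rail, holder and guide.

```bash
cat > fit.py <<'E'
from h import *
import pickle
from scipy.optimize import minimize
S=dict(pickle.load(open("S.pkl","rb")))
def back(p,uv,z):
    ic=np.linalg.inv(p["w2c"]); k=np.linalg.solve(p["intrinsics"],np.c_[uv,np.ones(len(uv))].T).T
    ray=(k*[1,-1,-1])@ic[:3,:3].T; return ic[:3,3]+ray*((z-ic[2,3])/ray[:,2])[:,None]
for i in (0,1):      # rail
    p=S[i]; im=p["img"].astype(int); sat=im.max(2)-im.min(2)
    ys=np.linspace(-150,190,120); g=proj(p,[[671,y,170] for y in ys]); pts=[]
    for u,v in g.round().astype(int):
        if not(9<=v+0 and 0<=u<640): 
            if v<3: continue
        rows=np.arange(max(0,v-9),v+10); ok=rows[sat[rows,u]<50]
        if 5<=len(ok)<=14 and ok[0]>0: pts.append((u,ok.mean()))
    if len(pts)<10: print(i,"few",len(pts)); continue
    P=back(p,np.array(pts,float),170); c=np.polyfit(P[:,1],P[:,0],1); e=P[:,0]-np.polyval(c,P[:,1]); k=abs(e)<3; c=np.polyfit(P[k,1],P[k,0],1)
    print("rail",i,"x at y=0,-150,90:",np.polyval(c,[0,-150,90]).round(1),"slope",c[0].round(4),k.sum(),e[k].std().round(2))
    m=p["mask"][0][1]; c0=np.argwhere(m)[:,::-1].mean(0); print(" mark",back(p,c0[None],170).round(1), "bottom/top cols",np.argwhere(m).min(0),np.argwhere(m).max(0))
def box(T,x,y,z): return T(np.array([[a,b,c] for a in x for b in y for c in z],float))
def render(p,boxes,f=4):
    im=np.zeros((400*f//2,640*f),np.uint8)
    for b in boxes: cv2.fillConvexPoly(im,cv2.convexHull(((proj(p,b)+.5)*f).astype(np.float32)).astype(np.int32),1)
    return im
def iou(v,masks,boxes,f=4):
    s=0
    for p,m in masks:
        a=render(p,boxes(v),f).astype(bool); s+=(a&m).sum()/(a|m).sum()
    return -s/len(masks)
def up(m,f=4): return cv2.resize(m[:200].astype(np.uint8),None,fx=f,fy=f,interpolation=cv2.INTER_LINEAR).astype(bool)
def hb(v):
    A=R.from_euler('z',v[2]).as_matrix(); T=lambda q:q@A.T+[v[0],v[1],0]
    return [box(T,(-30,30),(-35,35),(0,40))]
def gb(v):   # x,y at z=40 (slot mouth), yaw, pitch
    A=(R.from_euler('z',v[2])*R.from_euler('y',v[3])).as_matrix(); T=lambda q:(q-[0,0,30])@A.T+[v[0],v[1],40]
    return [box(T,(-12,-8),(-12,12),(30,100)),box(T,(-12,12),(-12,12),(95,100)),box(T,(8,12),(-12,12),(70,100)),box(T,(-5,5),(-8,8),(100,145))]
gm=[(S[i],up(S[i]["mask"][0][1])) for i in (2,3,4)]
hm=[]
for i in (2,3,4):
    d=r.masks_of(S[i],"holder")[0]; m=d["mask"]|S[i]["mask"][0][1]; hm.append((S[i],m))
opt=dict(xatol=.02,fatol=1e-5)
def hull(v): return hb(v)+gb(G)
G=minimize(iou,[516,-341,-.1,.08],(gm,gb),"Nelder-Mead",options=dict(opt,initial_simplex=np.array([[516,-341,-.1,.08],[520,-341,-.1,.08],[516,-345,-.1,.08],[516,-341,.05,.08],[516,-341,-.1,.0]]))); print("guide",G.x.round(3),G.fun); G=G.x
hmu=[(p,up(m)) for p,m in hm]
H=minimize(iou,[515,-340,-.1],(hmu,hull),"Nelder-Mead",options=dict(opt,initial_simplex=np.array([[515,-340,-.1],[519,-340,-.1],[515,-344,-.1],[515,-340,.05]]))); print("holder",H.x.round(3),H.fun)
for i in(2,3,4): print(i,iou(G,[gm[i-2]],gb),iou(H.x,[hmu[i-2]],hull))
A=(R.from_euler('z',G[2])*R.from_euler('y',G[3])).as_matrix(); print("tab",(A@[0,0,92.5]+[G[0],G[1],40]).round(1),"saddle",(A@[0,0,65]+[G[0],G[1],40]).round(1))
E
python3 fit.py
```

```text
rail 0 x at y=0,-150,90: [674.5 680.5 670.9] slope -0.04 65 0.48
 mark [[671.7  86.1 170. ]] bottom/top cols [  1 233] [ 15 266]
rail 1 x at y=0,-150,90: [674.  679.3 670.8] slope -0.0352 108 0.68
 mark [[671.3  87.7 170. ]] bottom/top cols [ 37 145] [ 51 182]
guide [ 5.15226e+02 -3.40928e+02 -1.73000e-01  1.04000e-01] -0.9225566573540854
holder [ 5.14111e+02 -3.41208e+02 -1.76000e-01] -0.9615600414442715
2 -0.9297761615148286 -0.9630791553106802
3 -0.9226754712961976 -0.9574594831362243
4 -0.9152183392512303 -0.9641414858859103
tab [ 524.7 -342.6  132. ] saddle [ 521.9 -342.1  104.6]
```

```bash
python3 - <<'E'
from h import *
q=down(np.pi/2-.175); xy=[517,-341.7]
r.gripper_to(50); r.movep([*xy,230],q)
g=r.servo_line([*xy,115],max_speed=80,guard=8); print(g,r.read_state()["position"].round(1))
if g: raise SystemExit
r.gripper_to(2,effort=30); s=r.read_state(); print(s["gripper_width"],s["grip_force"],s["contact_force"].round(1),s["torque"].round(2))
print(r.servo_line([*xy,170],max_speed=60,guard=15)); s=r.read_state(); print(s["position"].round(1),s["contact_force"].round(1))
r.servo_line([*xy,250]); r.wait(.2); p=shot(); cv2.imwrite("pics/k1.png",p["img"][:,:,::-1]); s=r.read_state(); print(s["time"],s["gripper_width"],s["contact_force"].round(2))
E
```

```text
False [ 517.4 -342.   115.7]
10.075888737270438 28.94956737756729 [-5.1  1.3  5.1] [ 0.31  1.22 -0.01]
False
[ 516.8 -341.5  169.6] [ 0.2 -0.4 -0.8]
81.275 9.57734748549579 [-0.26  0.29  0.62]
```

View pics/k1.png

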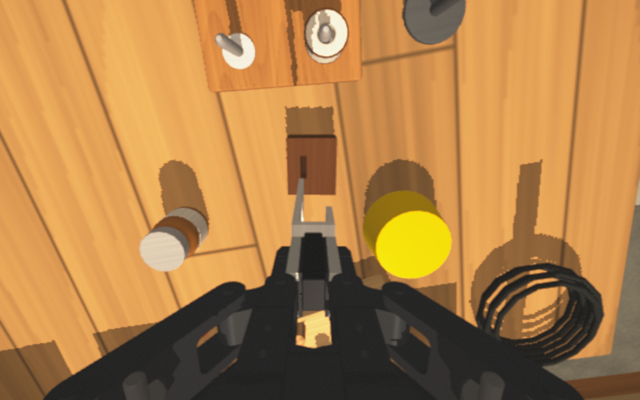

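Guide held: the leg runs (301,180) to (294,245) and the prong is at (331,212). I'll overlay an upright model to check for tilt.

```bash
cat >> h.py <<'E'
def guide_lines(p,pitch=0,dx=0,dz=105,s=None):
    """guide box corners in image for a guide held in the tool; image edges"""
    s=s or r.read_state(); A=R.from_quat(s["tool_rot"],scalar_first=True)
    yaw=A.as_euler('zyx')[0]
    # guide frame: x along tool y, z = -tool z ; pivot at grasp point (19 mm behind TCP)
    G=np.array([[0,1,0],[1,0,0],[0,0,-1.]]).T   # columns guide axes in tool: x->tool y, y->tool x
    Rp=R.from_euler('y',pitch).as_matrix(); z0=dz+19
    out=[]
    for x,y,z in [((-12,-8),(-12,12),(0,95)),((-12,12),(-12,12),(95,100)),((8,12),(-12,12),(70,95))]:
        c=np.array([[a,b,d] for a in x for b in y for d in z],float)
        c=(c-[0,0,z0])@Rp.T+[dx,0,0]; t=c@G.T+[0,0,-19]
        out.append(proj(p,A.apply(t)+s["position"]))
    return out
E
python3 - <<'E'
from h import *
p=shot(); im=p["img"][:,:,::-1].copy(); out=[]
for pitch in (0,.06):
    f=5; o=cv2.resize(im[160:270,270:350],None,fx=f,fy=f,interpolation=cv2.INTER_CUBIC)
    for b in guide_lines(p,pitch):
        h=cv2.convexHull(((b+.5-[270,160])*f).astype(np.float32)).astype(np.int32); cv2.polylines(o,[h],True,(0,0,255),1)
    out.append(o)
cv2.imwrite("pics/k2.png",np.hstack(out)[:600])
E
```

```text
(no output)
```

View pics/k2.png

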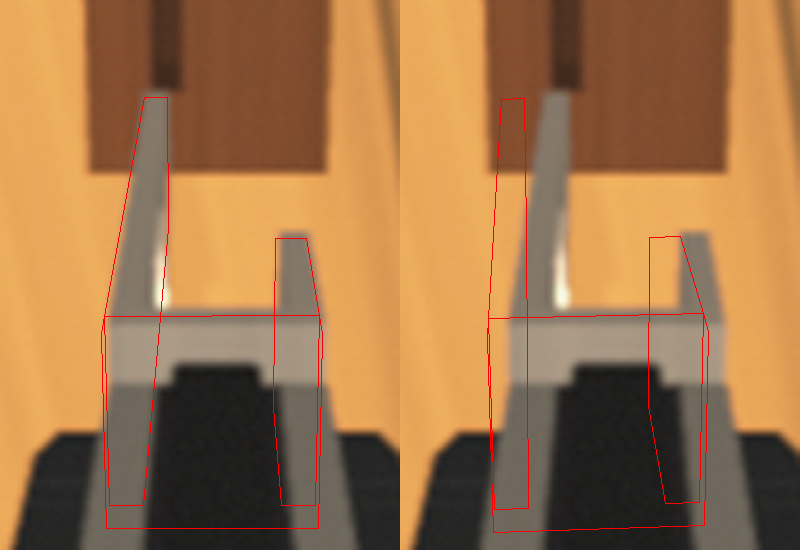

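```bash
python3 - <<'E'
from h import *
q=down(np.pi/2+.0375)
r.movep([600,-145,262],q); r.servo_line([679.7,-145,256],max_speed=60,guard=10); r.wait(.2)
p=shot(); s=r.read_state(); im=p["img"][:,:,::-1].copy(); print(s["position"].round(1),s["time"])
f=4; o=cv2.resize(im[130:270,225:425],None,fx=f,fy=f,interpolation=cv2.INTER_CUBIC)
for x,c in ((-5,(0,0,255)),(5,(0,0,255))):
    l=proj(p,[[679.7+x-.0375*(y+145),y,170] for y in (-190,-60)]); l=((l+.5-[225,130])*f).astype(int); cv2.line(o,tuple(l[0]),tuple(l[1]),c,1)
for b in guide_lines(p,0):
    h=cv2.convexHull(((b+.5-[225,130])*f).astype(np.float32)).astype(np.int32); cv2.polylines(o,[h],True,(255,0,0),1)
cv2.imwrite("pics/k3.png",o)
E
```

```text
[ 679.5 -145.   256.1] 83.925
```

View pics/k3.png

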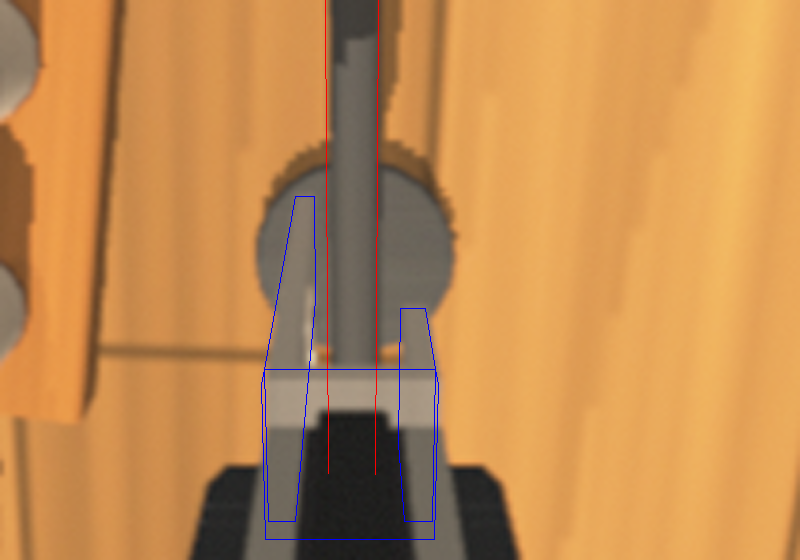

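The rail at (331–380) lies between leg and prong, aligned within 1 mm. Now to lower it, release so it hangs, and check.

```bash
python3 - <<'E'
from h import *
def st(t): s=r.read_state(); print(t,s["position"].round(2),s["contact_force"].round(1),s["torque"].round(2),round(s["gripper_width"],1),round(s["time"],1))
xy=[680.0,-145]
print(r.servo_line([*xy,200],max_speed=50,guard=6)); st("a")
g=r.servo_line([*xy,182],max_speed=20,guard=4); st("b"); print(g)
if g and r.read_state()["position"][2]<189:
    r.gripper_to(16); r.wait(.5); st("open")
    p=shot(); cv2.imwrite("pics/k4.png",p["img"][:,:,::-1])
    p=shot("scene"); cv2.imwrite("pics/k4s.png",p["img"][:,:,::-1])
    print([(a.round(),c) for a,c in tips(p,"guide_tab")+tips(p,"guide_saddle")])
E
```

```text
False
a [ 680.35 -145.1   200.56] [ 0.1  0.5 -1. ] [-0.    0.02  0.  ] 9.7 85.2
b [ 679.77 -144.95  185.67] [-0.7  0.3  4.4] [0.01 0.06 0.  ] 9.9 85.9
True
open [ 678.99 -144.73  184.37] [0.  0.3 0.3] [-0.02 -0.05 -0.04] 16.0 86.6
[(array([ 677., -145.,  206.]), 0.71), (array([ 682., -142.,  174.]), 0.62)]
```

```bash
python3 - <<'E'
import cv2,numpy as np
a=cv2.resize(cv2.imread("pics/k4.png")[130:280,245:395],(500,500),interpolation=cv2.INTER_CUBIC)
b=cv2.resize(cv2.imread("pics/k4s.png")[110:270,200:296],(300,500),interpolation=cv2.INTER_CUBIC)
cv2.imwrite("pics/k5.png",np.hstack([a,b]))
E
```

```text
(no output)
```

View pics/k5.png

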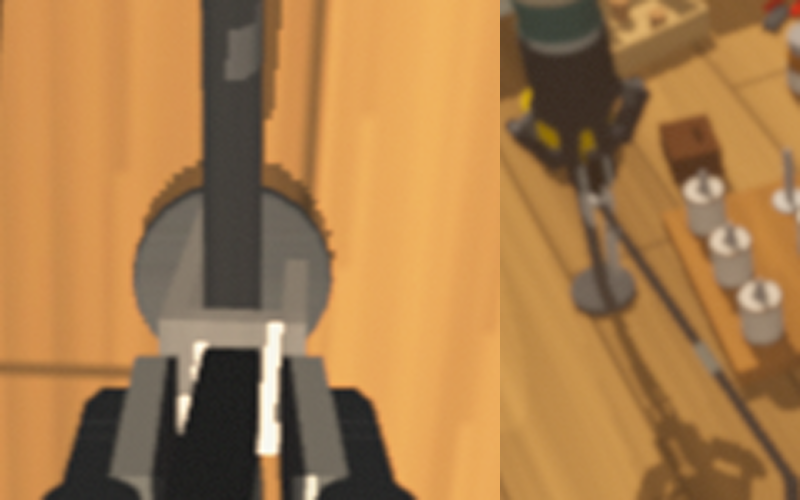

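The guide hangs on the rail, bridge at (232,330) in the left crop. I'll grip it lightly, slide to midway, and measure the band against the guide in one image.

```bash
python3 - <<'E'
from h import *
def st(t): s=r.read_state(); print(t,s["position"].round(2),s["contact_force"].round(1),s["torque"].round(2),round(s["gripper_width"],1),round(s["time"],1))
X=lambda y:680.0-.0375*(y+145)
p0=r.read_state()["position"]; r.servo_line([X(-145),-145,184.6],max_speed=20)
r.gripper_to(5,effort=20); st("grip"); z=184.2
for y in (-100,-50,0,25):
    g=r.servo_line([X(y),y,z],max_speed=45,guard=12); st(y)
    if g: print("guard"); break
r.wait(.2); p=shot(); s=r.read_state(); im=p["img"]; cv2.imwrite("pics/m1.png",im[:,:,::-1])
ds=r.masks_of(p,"mark")
from fit import back
E
true
```

```text
grip [ 680.   -145.03  184.66] [ 0.1 -0.1  0.1] [-0.01  0.06 -0.03] 9.8 87.3
-100 [678.51 -99.73 184.56] [-0.5  1.7  3.8] [0.05 0.07 0.02] 9.7 88.4
-50 [676.53 -49.19 184.55] [-0.6 -2.7  5.7] [-0.57 -0.02 -0.02] 9.6 89.7
0 [674.54   0.73 184.56] [-0.1 -1.8  5.5] [-0.62 -0.06  0.01] 9.8 91.0
25 [673.49  26.08 184.53] [ 0.6 -2.4  5.9] [-0.42  0.02  0.01] 9.6 91.7
rail 0 x at y=0,-150,90: [674.5 680.5 670.9] slope -0.04 65 0.48
 mark [[671.7  86.1 170. ]] bottom/top cols [  1 233] [ 15 266]
rail 1 x at y=0,-150,90: [674.  679.3 670.8] slope -0.0352 108 0.68
 mark [[671.3  87.7 170. ]] bottom/top cols [ 37 145] [ 51 182]Traceback (most recent call last):
  File "<stdin>", line 11, in <module>
  File "fit.py", line 40, in <module>
    d=r.masks_of(S[i],"holder")[0]; m=d["mask"]|S[i]["mask"][0][1]; hm.append((S[i],m))
      ~~~~~~~~~~^^^^^^^^^^^^^^^
ValueError: only the last four pictures can be asked about
```

```bash
python3 - <<'E'
from h import *
p=shot(); s=r.read_state(); im=p["img"]; f=4
ys=np.arange(40,140,.5); u=proj(p,[[673.6-.0375*(y-25),y,175] for y in ys])
v=np.array([im[int(round(b)),int(round(a))].astype(int).min() if 0<=b<399.5 else -1 for a,b in u])
w=ys[v>150]; print("white y range",w.min() if len(w) else None,w.max() if len(w) else None, len(w), "mid",w.mean() if len(w) else 0, s["position"].round(1))
x0,y0=230,60
o=cv2.resize(im[y0:y0+145,x0:x0+195,::-1],None,fx=f,fy=f,interpolation=cv2.INTER_CUBIC)
for b in guide_lines(p,0):
    h=cv2.convexHull(((b+.5-[x0,y0])*f).astype(np.float32)).astype(np.int32); cv2.polylines(o,[h],True,(255,0,0),1)
for y in (71,88,105):
    l=((proj(p,[[673.6-.0375*(y-25)+d,y,175] for d in(-9,9)])+.5-[x0,y0])*f).astype(int); cv2.line(o,tuple(l[0]),tuple(l[1]),(0,0,255),1)
cv2.imwrite("pics/m2.png",o); print(o.shape)
E
```

```text
white y range None None 0 mid 0 [673.5  26.1 184.6]
(580, 780, 3)
```

View pics/m2.png

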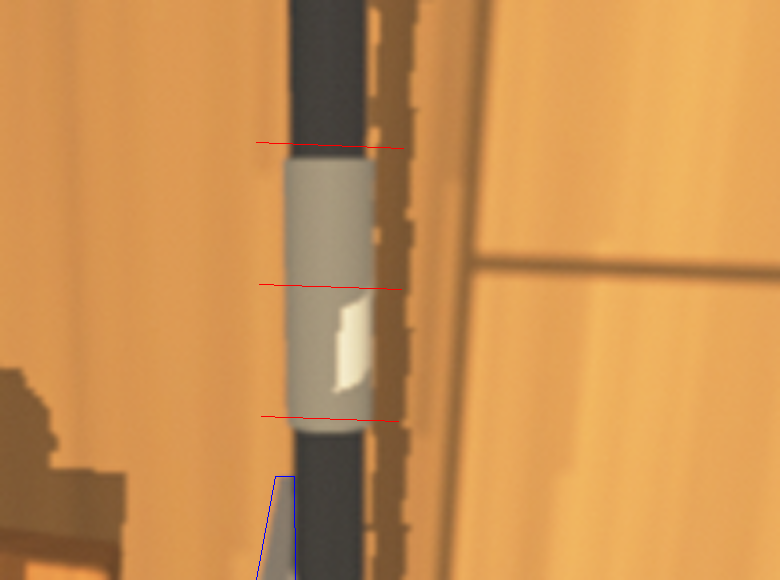

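The band's edges are at rows 157 and 430 of the crop, which puts its centre at y ≈ 86.6 mm. Slide there.

```bash
python3 - <<'E'
from h import *
def st(t): s=r.read_state(); print(t,s["position"].round(2),s["contact_force"].round(1),s["torque"].round(2),round(s["gripper_width"],1),round(s["time"],1)); return s["position"]
X=lambda y:680.0-.0375*(y+145)
z=184.2
for y in (60,85.6): print(r.servo_line([X(y),y,z],max_speed=40,guard=12)); r.wait(.2); P=st(y)
r.gripper_to(20); r.wait(.5); P=st("open")
y=P[1]; r.servo_line([P[0],y,260],max_speed=80); r.wait(.3)
r.movep([640,86,330],down(np.pi/2)); 
r.servo_line([672,30,360]); r.wait(.2)
p=shot(); cv2.imwrite("pics/n1.png",p["img"][:,:,::-1]); st("look")
g=proj(p,[[671,86.6,175]])[0]; print(g)
q=shot("scene"); g2=proj(q,[[671,86.6,175]])[0]; print([(a.round(1),c) for a,c in tips(q,"guide_saddle")+tips(p,"guide_saddle")+tips(p,"guide_tab")])
def crop(im,c,w,h,f):
    x,y=int(np.clip(c[0]-w/2,0,640-w)),int(np.clip(c[1]-h/2,0,400-h)); return cv2.resize(im[y:y+h,x:x+w,::-1],None,fx=f,fy=f,interpolation=cv2.INTER_CUBIC)
cv2.imwrite("pics/n2.png",np.hstack([crop(p["img"],g,80,120,5),crop(q["img"],g2,50,75,8)]))
E
```

```text
False
60 [672.13  60.73 184.57] [ 0.5 -3.3  5.7] [-0.56 -0.01  0.07] 9.8 93.2
False
85.6 [671.1   86.45 184.58] [ 0.1 -1.7  5.8] [-0.42 -0.01 -0.01] 9.7 94.2
open [671.38  85.56 184.22] [ 0.5 -0.7 -0.3] [-0.02 -0.03  0.02] 20.3 95.0
look [671.46  30.76 359.59] [ 0.2 -0.6  0.4] [ 0.03 -0.02  0.01] 19.9 97.7
[312.2853604  120.27091108]
[(array([670.7,  90.2, 174.1]), 0.56), (array([672.9,  87.4, 172.4]), 0.74), (array([671.8,  89.1, 205.2]), 0.82)]
```

View pics/n2.png

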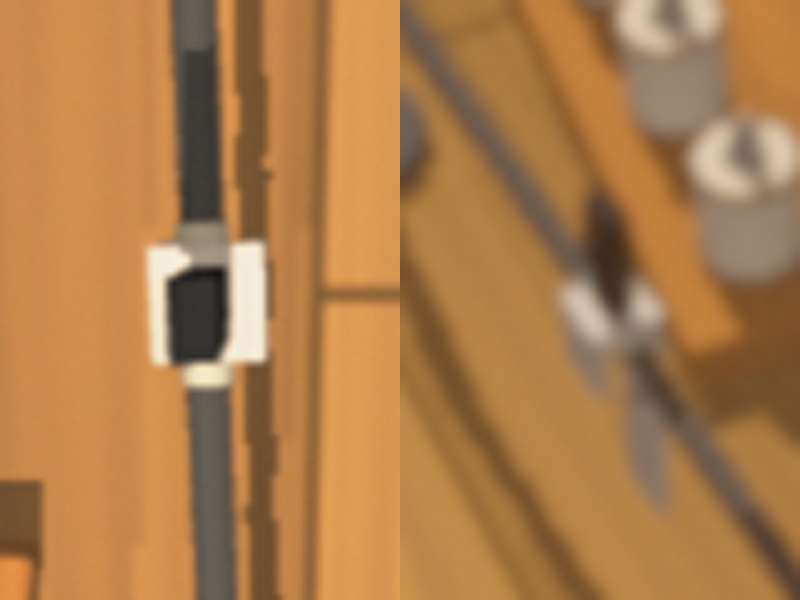

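The band shows about 4 mm above the bridge (rows 222–242) and 5 mm below it (363–388), so the guide is centred within about 0.5 mm and hanging. One last check of the whole bench.

```bash
python3 - <<'E'
from h import *
r.movep([450,-60,340],down(CY)); r.wait(.3); p=shot(); cv2.imwrite("pics/z1.png",p["img"][:,:,::-1])
for b in bobbins(p,28): print(b[0].round(1),b[1],round(b[2],2))
q=shot("scene"); cv2.imwrite("pics/z2.png",q["img"][:,:,::-1])
for n in ["jar","tube","tub","guide_saddle","bobbin0"]: print(n,[(a.round().tolist(),c) for a,c in tips(q,n)])
print(r.read_state()["time"])
E
```

```text
[569.7 -40.2] 0.86 1.0
[ 561.6 -124.6] 0.82 0.99
[ 553.5 -208.5] 0.79 0.95
[ 467.  -114.9] 0.71 0.97
[475.  -28.4] 0.58 1.03
jar [([559.0, -123.0, 27.0], 0.57), ([323.0, -402.0, 1.0], 0.56), ([510.0, -119.0, 3.0], 0.51)]
tube [([540.0, 519.0, 2.0], 0.92)]
tub [([620.0, -456.0, 3.0], 0.66)]
guide_saddle [([554.0, -204.0, 26.0], 0.68), ([674.0, 88.0, 171.0], 0.63)]
bobbin0 [([557.0, -119.0, 31.0], 0.65), ([567.0, -42.0, 30.0], 0.55), ([475.0, -31.0, 26.0], 0.53), ([552.0, -205.0, 29.0], 0.45), ([471.0, -115.0, 29.0], 0.45)]
99.525
```

View pics/z2.png

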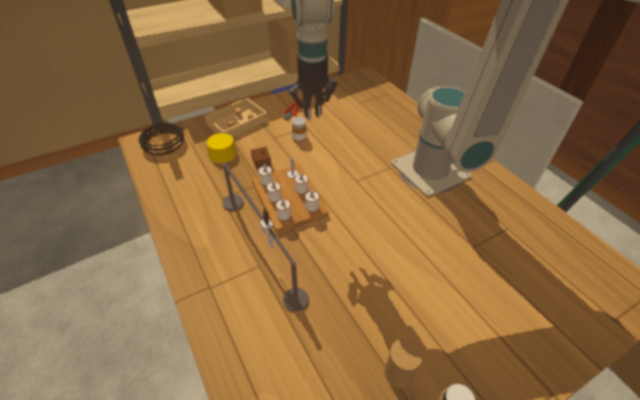

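The scene view shows five bobbins on the creel, the guide hanging on the band at (267,225), and the jar, tube and tub where they were. Handing in.

```bash
python3 -c "
from plant import r
print(r.sign_off())"
```

```text
the job is handed in; nothing more can be done
None
```

I handed the job in at about 100 s: all five bobbins are home on spindles, the guide hangs within about 0.5 mm of the white band's centre after being hooked at the right end and slid along, and the jar, tube and tub are undisturbed; early on a gripper finger touched one bobbin that had been knocked out of place, but it stayed standing.

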